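# Pack the medicine box in layers

## Robot

A 6-joint arm with a two-finger parallel gripper is mounted at the origin on the work surface. World frame = base frame: x ahead of the robot, y to its left, z up, the work surface at z = 0. Lengths are in mm, angles in rad, forces in N, time in s.
With the tool pointing down it reaches from about 350 to 775 mm from the base axis. Payload 7.3 kg.
Tool frame: the origin (TCP) lies between the finger pads; the fingertips stand 25 mm ahead of it and the grasp point (between the pads) lies 6 mm ahead of it; z points along the fingers, y is the line along which they close (so a half turn about z gives the same grasp; the last joint's range is limited). The gripper opens to 92 mm and grips with 3 to 60 N. Pads are 19 mm wide; open, the fingers measure 130 mm over their backs; the gripper's body (75 mm by 190 mm) begins 47 mm behind the grasp point.
Start: joints at [0.961, 0.342, 1.524, -0, 1.275, -0.146], TCP at [234.847, 469.563, 251.741] pointing down, gripper open.
Joint ranges: [-2.53, 2.53], [-0.77, 2.02], [0.04, 2.7], [-1, 4.14], [0.28, 2.66], [-3.11, 3.11]. Speed limits (rad/s): [2.57, 2.57, 3.14, 3.14, 3.14, 3.14].

## Interface

Orientations are given as [roll, pitch, yaw] about the fixed x, y, z axes, in that order (R = Rz(yaw) Ry(pitch) Rx(roll)).
In Python, from plant import bot gives the robot as it stands.
- The arm moves only by the tool play_rows, never from a script. Its argument "commands" is a list of rows, each an object of numbers: "x", "y", "z": the shift along the tool's x, y, z in m; "twist": the turn about the tool's z in degrees. In form: [{"x": .., "y": .., "z": .., "twist": ..}, ...]. A call has exactly 8 rows; each row is the pose to reach, as a shift and turn from the pose commanded when the call began, along the tool's axes at that moment; what a row does not reach only later rows make up. A row lasts 1/10 s, in which the tool goes at most 50 mm and 8.59 degrees, less where a joint would pass 70% of its speed; a pose out of reach is approached as far as the arm can. A call with a gripper value outside its range is refused whole. "jaw" is the closure, from 0 (fully open) to 1 (shut), set as the call begins (left out, the last holds). The fingers move at their own pace and stop on an object; the grip force is fixed at half the most. Time passes only in rows, so rows that repeat a pose let the fingers close, or fill a call up. It gives the time, the measured TCP pose, the force, the opening and the grip force at its end, in the units of the state.
- bot.get_obs(): the state, without advancing time (a new reading comes with each control period).
- bot.capture(name): name is "scene" or "top" or "wrist"; returns a dict with "pixels" (420x560x3 uint8, red, green, blue), "fx", "fy", "cx", "cy" (pixels), "eye" and "rotation" of the camera in the world. Camera axes: x right, y down, z forward; pixel columns grow to the right and rows downward; lengths in mm; the calibration is good to about 2 mm. A picture is of the moment at which its call begins. There is no depth.
- bot.close_job(): hands the job in; it is judged then, once.
The state is a dict: "time": time; "joint_positions": joint angles; "dq": joint speeds; "tau": joint torques, N m; "tool_pos": TCP position; "tcp_rot": TCP orientation; "contact_force": force on the tool from outside, world axes, zero at the start; "moment": the same for the moment, N m; "grip_width": finger opening in mm; "finger_force": force on a finger pad.
Only numpy, scipy, OpenCV 4.12 (cv2) and the standard library are available. Lean on these libraries where they do the work, as an engineer would, in place of code of your own. Each camera call takes 0.05 s, during which the arm holds its last target. There are 200 camera calls.

## Task

Pack the open white medicine box for a customer, bottom layer first: stand the wide carton in the box's wide bay and the slim carton in its narrow bay, then fit the lift-out tray down onto the shoulders inside the box over them, and only then stand the flat ointment tin in the tray's wide well and the pill bottle in its narrow well, both right way up. Set everything down gently without dropping it, let go of it all, and leave the mortar and the tape dispenser where they are.

Things in the scene. Friction and masses are not known exactly. Their poses are not given: they have to be found in the camera images.
- medicine_box: Open white box, fixed. Outside 225 (own x) x 142 (y) x 76 mm high. Origin: centre of underside, z up. Floor and walls 4 mm thick. A solid shoulder 14 mm deep along both long inner walls, top at z 64, narrows the inside from 134 to 106 mm in y. Partition 4 mm thick, top at z 44, at x +18.5 leaves a wide bay (x -108.5 to +16.5, centre -46) and a narrow bay (x 20.5 to 108.5, centre 64.5).
- tray: Grey lift-out tray 201 (own x) x 118 mm (y). Origin: centre of underside, z up. Floor 3 mm, walls 3 mm, 18 high. Handle at x +17.5: bar 12 mm thick in x, 64 long in y, z 34 to 52, over a wall 10 thick, 18 high. Wide well x -97.5 to 12.5, centre -42.5; narrow well x 22.5 to 97.5, centre 60; y +-56. Sits on the box's shoulders, underside 64 mm above the box's, 8 mm play all round, either way round.
- wide_carton: Wide carton, plain brown cardboard with a blank white label, rigid, standing upright: 62 mm along its own x, 84 mm along its y, 58 mm high, about 220 g. Origin: centre of the underside; z up.
- slim_carton: Slim carton of the same cardboard, rigid, standing upright: 34 mm along its own x, 84 mm along its y, 58 mm high, about 120 g. Origin: centre of the underside; z up.
- ointment_tin: Flat round aluminium ointment tin with a blank white disc on its lid, 60 mm in diameter, 34 mm high, about 90 g. Origin: centre of the underside; z up.
- pill_bottle: Round white pill bottle, standing: body 46 mm in diameter with a blank paper label, screw cap 44 mm in diameter from z = 62 mm to the top at 80 mm, about 100 g. Origin: centre of the underside; z up.
- mortar: Bystander: brass mortar 100 mm across and 85 mm high, with its pestle leaning in it up to 140 mm high. Origin: centre of the underside. Leave alone.
- tape_dispenser: Bystander: black desk tape dispenser 150 by 50 mm, 90 mm high. Origin: centre of the underside. Leave alone.

How it is judged (in metres and radians):
On the way, in this order (a step that is already met when the one before it is completed fails the run):
1. both cartons stand flat on the floor of the box, the wide one in the wide bay and the slim one in the narrow bay, released (x of wide_carton in the frame of medicine_box between -0.08 and -0.012 m and y of wide_carton in the frame of medicine_box between -0.03 and 0.03 m and z of wide_carton in the frame of medicine_box between -0.002 and 0.01 m and angle between each of wide_carton, slim_carton's own z axis and vertical below 0.1 rad and x of slim_carton in the frame of medicine_box between 0.034 and 0.095 m and y of slim_carton in the frame of medicine_box between -0.03 and 0.03 m and z of slim_carton in the frame of medicine_box between -0.002 and 0.01 m and contact force between the fingers and wide_carton below 0.2 N and linear speed of each of wide_carton, slim_carton below 0.03 m/s and angular speed of each of wide_carton, slim_carton below 0.3 rad/s and contact force between the fingers and slim_carton below 0.2 N), for 0.2 s.
2. the tray rests level on the box's shoulders over both cartons, released (x of wide_carton in the frame of medicine_box between -0.08 and -0.012 m and y of wide_carton in the frame of medicine_box between -0.03 and 0.03 m and z of wide_carton in the frame of medicine_box between -0.002 and 0.01 m and angle between each of wide_carton, slim_carton's own z axis and vertical below 0.1 rad and x of slim_carton in the frame of medicine_box between 0.034 and 0.095 m and y of slim_carton in the frame of medicine_box between -0.03 and 0.03 m and z of slim_carton in the frame of medicine_box between -0.002 and 0.01 m and x of tray in the frame of medicine_box between -0.012 and 0.012 m and y of tray in the frame of medicine_box between -0.012 and 0.012 m and z of tray in the frame of medicine_box between 0.059 and 0.069 m and angle between tray's own z axis and vertical below 0.06 rad and angle between the x axis of tray and the x axis of medicine_box, either way round below 0.15 rad and contact force between the fingers and tray below 0.2 N and linear speed of tray below 0.03 m/s and angular speed of tray below 0.3 rad/s), for 0.2 s.
3. the tin stands in the tray's wide well and the bottle in its narrow well, released (x of tray in the frame of medicine_box between -0.012 and 0.012 m and y of tray in the frame of medicine_box between -0.012 and 0.012 m and z of tray in the frame of medicine_box between 0.059 and 0.069 m and angle between tray's own z axis and vertical below 0.06 rad and angle between the x axis of tray and the x axis of medicine_box, either way round below 0.15 rad and x of ointment_tin in the frame of tray between -0.07 and -0.015 m and y of ointment_tin in the frame of tray between -0.03 and 0.03 m and z of ointment_tin in the frame of tray between -0.001 and 0.009 m and angle between each of ointment_tin, pill_bottle's own z axis and vertical below 0.12 rad and x of pill_bottle in the frame of tray between 0.042 and 0.078 m and y of pill_bottle in the frame of tray between -0.036 and 0.036 m and z of pill_bottle in the frame of tray between -0.001 and 0.009 m and contact force between the fingers and ointment_tin below 0.2 N and linear speed of each of ointment_tin, pill_bottle below 0.03 m/s and angular speed of each of ointment_tin, pill_bottle below 0.3 rad/s and contact force between the fingers and pill_bottle below 0.2 N), for 0.2 s.
At the end, for the whole second after the job is handed in: Wide carton upright on the floor of the wide bay, slim carton in the narrow bay; tray on the shoulders (height within 5 mm, within 12 mm of centre, level to 0.06 rad, square to 0.15 rad, either way round); tin in the tray's wide well, bottle in the narrow one, upright; all released, at rest (all of step 1 and all of step 3 and contact force between the fingers and tray below 0.2 N and linear speed of tray below 0.03 m/s and angular speed of tray below 0.3 rad/s); the robot touches nothing.
It fails at once if one of the five things was dropped (free of the fingers and faster than 0.7 m/s, a fall of 25 mm) ((linear speed of wide_carton above 0.7 m/s and contact force between the fingers and wide_carton below 0.01 N) or (linear speed of slim_carton above 0.7 m/s and contact force between the fingers and slim_carton below 0.01 N) or (linear speed of tray above 0.7 m/s and contact force between the fingers and tray below 0.01 N) or (linear speed of ointment_tin above 0.7 m/s and contact force between the fingers and ointment_tin below 0.01 N) or (linear speed of pill_bottle above 0.7 m/s and contact force between the fingers and pill_bottle below 0.01 N)).
It fails at once if the mortar or the tape dispenser was moved more than 25 mm (distance of any of mortar, tape_dispenser from where it was at the start of the episode above 0.025 m).
It also fails if it takes over 141 s, if anything falls off the work surface, if the arm or the gripper's body presses on something with over 40 N, if the wrist force passes 120 N, or if a joint passes its speed limit or range.

## Working session

There is one attempt and no reset: what is moved stays moved. The work goes in short steps, Python scripts to look and compute and a tool call to move; the robot and the scene stay as the last step left them, time stands still between calls to the robot, and variables do not carry over. Pictures are saved under pics/ and viewed, at most 14 in all, crops included, and the job is handed in when it is done.

Besides the shell and the picture viewer there is one more tool, called after ">>>" as name(argument=value, ...) on one line, values as JSON. play_rows: Moves the arm, as the interface text tells. Its arguments: {"type":"object","properties":{"commands":{"type":"array"},"jaw":{"type":"number"}},"required":["commands"]}

```bash
ls; mkdir -p pics
python3 - <<'E'
from plant import bot
import cv2,numpy as np
for n in ("top","scene"):
    c=bot.capture(n); cv2.imwrite(f"pics/{n}0.png",c["pixels"][:,:,::-1])
    print(n,c["fx"],c["fy"],c["cx"],c["cy"],np.round(c["eye"],1).tolist(),np.round(c["rotation"],4).tolist())
print(bot.get_obs())
E
```

```text
pics
top 515.2128927313173 515.2128927313173 278.4056531494391 205.10621743107833 [446.2, -16.0, 954.4] [-2.9825, 0.0157, -1.5518]
scene 392.4823333995187 392.4823333995187 266.0064438547686 208.82649430523813 [1110.6, -162.6, 533.6] [-2.3175, 0.0163, 1.2229]
{'time': 0.1, 'joint_positions': array([ 9.61029031e-01,  3.42652754e-01,  1.52488488e+00,  1.35154081e-05,
        1.27541001e+00, -1.46001999e-01]), 'dq': array([-0.00178746, -0.0021972 , -0.00226332,  0.00234321, -0.00126451,
        0.00018066]), 'tau': array([ 1.62919729e-03, -4.32005239e+01, -2.44695300e+01,  7.17996061e-02,
        5.25537122e-02, -6.09946278e-05]), 'tool_pos': array([234.63744921, 469.29651477, 251.12737079]), 'tcp_rot': array([-3.14025396e+00, -2.09915923e-04,  2.67782327e+00]), 'contact_force': array([0.40372058, 0.12022721, 0.81903906]), 'moment': array([ 0.05288334, -0.0621924 ,  0.01792255]), 'finger_force': 0.0, 'grip_width': 91.9228089204876}
```

View pics/top0.png

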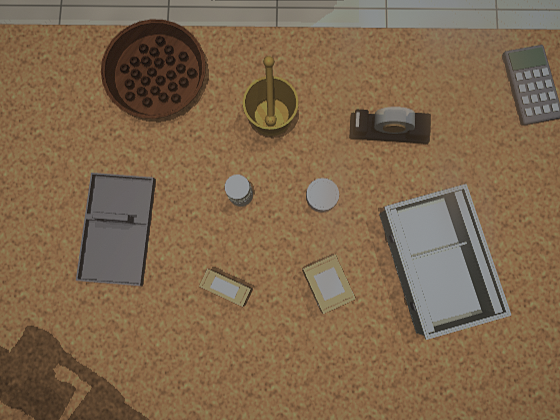

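View pics/scene0.png

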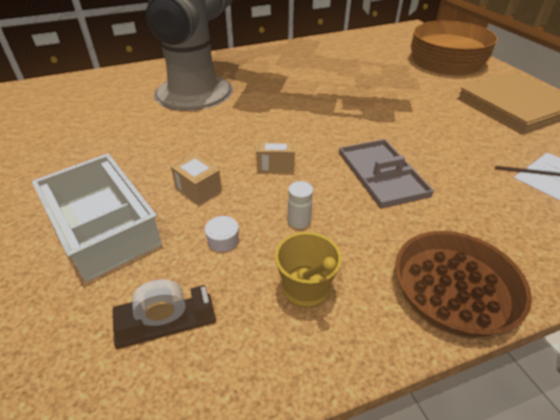

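Run:
```python
import cv2
im=cv2.imread("pics/top0.png")
cv2.imwrite("pics/a.png",cv2.resize(im[165:315,65:265],None,fx=4,fy=4,interpolation=cv2.INTER_CUBIC))
cv2.imwrite("pics/b.png",cv2.resize(im[172:342,296:514],None,fx=3.5,fy=3.5,interpolation=cv2.INTER_CUBIC))
```

```text
(no output)
```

View pics/a.png

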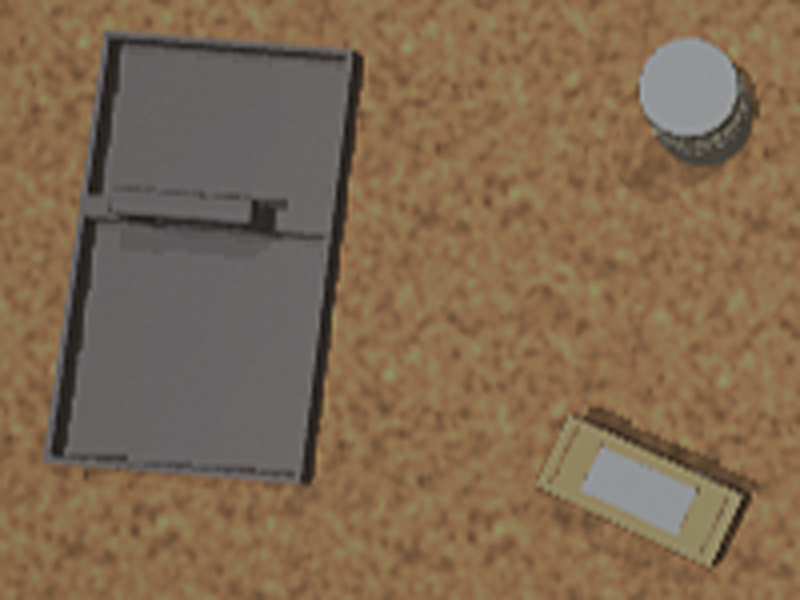

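View pics/b.png

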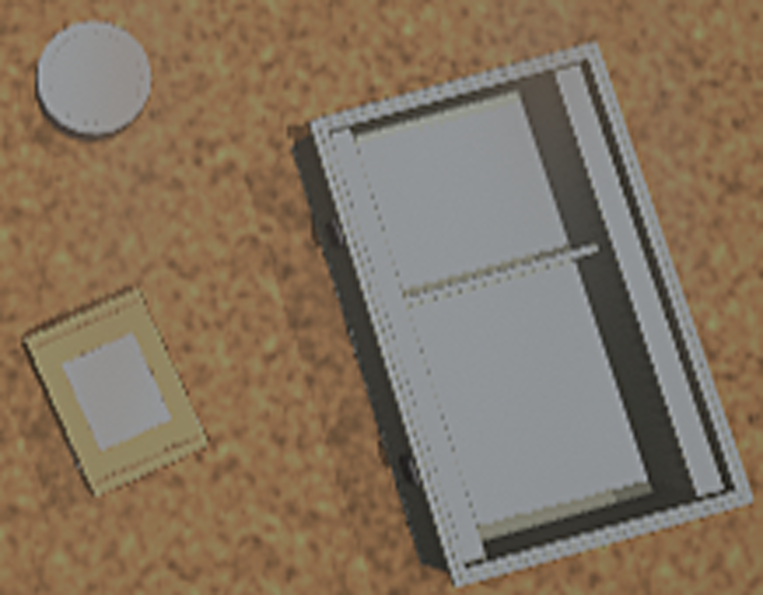

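```bash
cat > h.py <<'E'
import numpy as np
from scipy.spatial.transform import Rotation as Ro
def ray(c,uv,z):
    R=Ro.from_euler('xyz',c["rotation"]).as_matrix(); uv=np.atleast_2d(uv)
    d=np.c_[(uv[:,0]-c["cx"])/c["fx"],(uv[:,1]-c["cy"])/c["fy"],np.ones(len(uv))]@R.T
    e=np.array(c["eye"]); return (e+d*((z-e[2])/d[:,2])[:,None])[:,:2]
def go(x,y,z,yaw):
    "shift (mm) and twist (deg) from the present pose; yaw in deg, either way round, last joint kept in range"
    from plant import bot
    o=bot.get_obs(); R=Ro.from_euler('xyz',o["tcp_rot"]); p=o["tool_pos"]
    s=R.inv().apply(np.array([x,y,z])-p)
    cur=np.degrees(o["tcp_rot"][2]); t=-((yaw-cur+90)%180-90)
    q6=o["joint_positions"][5]; print("pose",p.round(1),"yaw",round(cur,1),"q6",round(q6,2),"w",round(o["grip_width"],1),"t",round(o["time"],1),"F",np.round(o["contact_force"],1))
    print("shift",s.round(1),"twist",round(t,1))
E
python3 - <<'E'
from h import *
from plant import bot
c=bot.capture("top")
A=lambda p:(np.array(p)+.5)/4-.5+[65,165]
B=lambda p:(np.array(p)+.5)/3.5-.5+[296,172]
def quad(n,P,z):
    w=ray(c,P,z); L=np.linalg.norm(np.roll(w,-1,0)-w,axis=1)
    e=[np.degrees(np.arctan2(*(w[(i+1)%4]-w[i])[::-1])) for i in range(4)]
    print(n,"ctr",w.mean(0).round(1),"sides",L.round(1),"ang",np.round(e,1))
quad("tray",A([(108,34),(352,52),(302,482),(48,460)]),18)
print("handle",ray(c,A([(108,198),(253,214),(180,206)]),52).round(1))
quad("slim",A([(577,414),(749,493),(714,566),(538,488)]),58)
quad("wide",B([(137,289),(207,440),(97,495),(24,340)]),58)
quad("box",B([(311,122),(597,44),(752,496),(458,584)]),76)
print("bottle",ray(c,A([(689,87)]),80),"tin",ray(c,B([(95,78)]),34))
print("partition",ray(c,B([(403,291),(598,247)]),44).round(1))
E
```

```text
tray ctr [548.7 300.3] sides [115.2 198.6 116.3 197.8] ang [-93.4 176.8  86.2  -3.5]
handle [[569.  332.9]
 [562.9 267.7]
 [566.  300.5]]
slim ctr [445.3  88.8] sides [82.1 34.2 83.1 35.5] ang [-113.2  155.5   67.7  -26. ]
wide ctr [455.4 -88.4] sides [80.6 60.1 82.7 61.4] ang [-154.9  117.1   26.1  -64.9]
box ctr [ 498.9 -285.5] sides [147.2 226.8 146.4 229.3] ang [ -73.7 -163.4  107.3   16.8]
bottle [[617.90800427  72.89779878]] tin [[615.46617746 -78.85185288]]
partition [[ 507.5 -233. ]
 [ 531.4 -331.1]]
```

```bash
python3 -c "
from h import *
go(455.4,-88.4,150,25.6)"
```

```text
pose [234.7 469.3 251.2] yaw 153.4 q6 -0.15 w 92.0 t 0.1 F [-0.4 -0.6  0.4]
shift [-446.9 -400.   101.6] twist -52.2
```

>>> play_rows(commands=[{"x": -0.014,"y": -0.0125,"z": 0.003,"twist": 4},{"x": -0.042,"y": -0.0375,"z": 0.01,"twist": 12},{"x": -0.07,"y": -0.0625,"z": 0.016,"twist": 20},{"x": -0.1,"y": -0.09,"z": 0.023,"twist": 28.5},{"x": -0.13,"y": -0.117,"z": 0.03,"twist": 37},{"x": -0.16,"y": -0.144,"z": 0.036,"twist": 45.5},{"x": -0.19,"y": -0.17,"z": 0.043,"twist": 54},{"x": -0.22,"y": -0.197,"z": 0.05,"twist": 62}], jaw=0)

```text
time: 0.95
tool_pos: [343.7, 193.5, 201.5]
tcp_rot: [3.141, -0.0, 1.59]
contact_force: [1.4, 1.2, -0.3]
grip_width: 92.0
finger_force: 0.0
```

```bash
python3 -c "
from h import *
go(455.4,-88.4,150,25.6)"
```

```text
pose [343.7 193.5 201.5] yaw 91.1 q6 0.3 w 92.0 t 0.9 F [ 1.4  1.2 -0.3]
shift [-284.   106.2   51.5] twist 65.5
```

>>> play_rows(commands=[{"x": -0.036,"y": 0.013,"z": 0.006,"twist": 8.3},{"x": -0.072,"y": 0.027,"z": 0.013,"twist": 16.6},{"x": -0.11,"y": 0.041,"z": 0.02,"twist": 25},{"x": -0.15,"y": 0.056,"z": 0.027,"twist": 33.5},{"x": -0.19,"y": 0.071,"z": 0.035,"twist": 42},{"x": -0.23,"y": 0.086,"z": 0.042,"twist": 50.5},{"x": -0.265,"y": 0.099,"z": 0.048,"twist": 59},{"x": -0.284,"y": 0.1062,"z": 0.0515,"twist": 65.2}])

```text
time: 1.75
tool_pos: [457.4, -89.0, 149.6]
tcp_rot: [3.141, 0.0, 0.45]
contact_force: [0.2, 0.4, 0.7]
grip_width: 91.5
finger_force: 0.0
```

Run:
```python
from h import *
from plant import bot
import cv2
go(455.4,-88.4,44,25.6)
c=bot.capture("wrist"); cv2.imwrite("pics/w1.png",c["pixels"][:,:,::-1])
# project the carton's expected top corners
R=Ro.from_euler('xyz',c["rotation"]).as_matrix(); ctr=np.array([455.4,-88.4,58])
for sx,sy in((1,1),(1,-1),(-1,-1),(-1,1)):
    a=np.radians(25.6); q=ctr+[sx*42*np.cos(a)-sy*31*np.sin(a),sx*42*np.sin(a)+sy*31*np.cos(a),0]
    d=R.T@(q-c["eye"]); print((c["fx"]*d[:2]/d[2]+[c["cx"],c["cy"]]).round(0))
```

```text
pose [457.4 -89.  149.6] yaw 25.8 q6 0.76 w 91.5 t 1.8 F [0.2 0.4 0.7]
shift [ -1.5  -1.5 105.6] twist 0.2
[226. 168.]
[328. 168.]
[323. 292.]
[231. 292.]
```

View pics/w1.png

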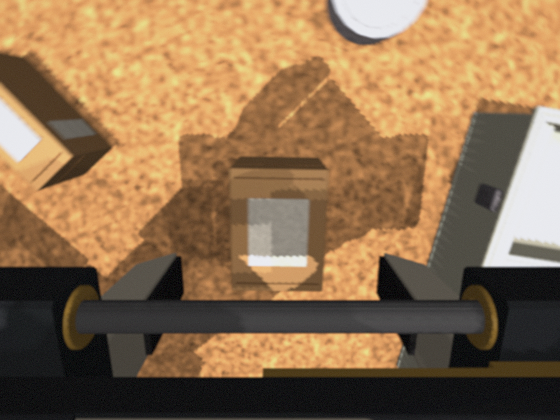

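The wrist view shows the wide carton's top at (231,168)–(327,168)–(324,290)–(231,289), within 3 px of prediction. Descending.

>>> play_rows(commands=[{"x": -0.001,"y": -0.001,"z": 0.012,"twist": 0},{"x": -0.0015,"y": -0.0015,"z": 0.035,"twist": 0},{"x": -0.0015,"y": -0.0015,"z": 0.06,"twist": 0},{"x": -0.0015,"y": -0.0015,"z": 0.08,"twist": 0},{"x": -0.0015,"y": -0.0015,"z": 0.095,"twist": 0},{"x": -0.0015,"y": -0.0015,"z": 0.103,"twist": 0},{"x": -0.0015,"y": -0.0015,"z": 0.1055,"twist": 0},{"x": -0.0015,"y": -0.0015,"z": 0.1055,"twist": 0}])

```text
time: 2.6
tool_pos: [454.8, -85.5, 44.9]
tcp_rot: [-3.142, -0.0, 0.458]
contact_force: [0.5, -0.7, -0.5]
grip_width: 91.5
finger_force: 0.0
```

>>> play_rows(commands=[{"z": 0},{"z": 0},{"z": 0},{"z": 0},{"z": 0},{"z": 0},{"z": 0},{"z": 0}], jaw=1)

```text
invalid input at $.commands[0]: expected keys x, y, z, twist
```

>>> play_rows(commands=[{"x": -0.0007,"y": 0.0029,"z": 0.001,"twist": 0},{"x": -0.0007,"y": 0.0029,"z": 0.001,"twist": 0},{"x": -0.0007,"y": 0.0029,"z": 0.001,"twist": 0},{"x": -0.0007,"y": 0.0029,"z": 0.001,"twist": 0},{"x": -0.0007,"y": 0.0029,"z": 0.001,"twist": 0},{"x": -0.0007,"y": 0.0029,"z": 0.001,"twist": 0},{"x": -0.0007,"y": 0.0029,"z": 0.001,"twist": 0},{"x": -0.0007,"y": 0.0029,"z": 0.001,"twist": 0}], jaw=1)

```text
time: 3.4
tool_pos: [455.3, -88.5, 43.9]
tcp_rot: [-3.141, -0.0, 0.458]
contact_force: [-1.5, 1.1, 5.6]
grip_width: 62.2
finger_force: 29.9
```

Run:
```python
from h import *
go(454.8,-298.7,160,106.7)
```

```text
pose [455.3 -88.5  43.9] yaw 26.2 q6 0.76 w 62.2 t 3.4 F [-1.5  1.1  5.6]
shift [ -93.4  188.4 -116.1] twist -80.5
```

>>> play_rows(commands=[{"x": 0,"y": 0,"z": -0.006,"twist": 0},{"x": 0,"y": 0,"z": -0.02,"twist": 0},{"x": 0,"y": 0,"z": -0.04,"twist": -3},{"x": 0,"y": 0,"z": -0.06,"twist": -9},{"x": 0,"y": 0,"z": -0.08,"twist": -16},{"x": 0,"y": 0,"z": -0.1,"twist": -23},{"x": 0,"y": 0,"z": -0.112,"twist": -28},{"x": 0,"y": 0,"z": -0.116,"twist": -30}])

```text
time: 4.2
tool_pos: [455.8, -88.7, 161.1]
tcp_rot: [3.139, -0.0, 0.985]
contact_force: [0.7, 0.9, -2.3]
grip_width: 61.9
finger_force: 29.9
```

Run:
```python
from h import *
go(454.8,-298.7,160,106.7)
```

```text
pose [455.8 -88.7 161.1] yaw 56.4 q6 0.23 w 61.9 t 4.2 F [ 0.7  0.9 -2.3]
shift [-175.5  115.3    1.2] twist -50.3
```

>>> play_rows(commands=[{"x": -0.013,"y": 0.009,"z": 0,"twist": -5},{"x": -0.04,"y": 0.026,"z": 0,"twist": -12},{"x": -0.07,"y": 0.046,"z": 0,"twist": -20},{"x": -0.102,"y": 0.067,"z": 0,"twist": -28},{"x": -0.132,"y": 0.087,"z": 0.001,"twist": -36},{"x": -0.158,"y": 0.104,"z": 0.001,"twist": -44},{"x": -0.172,"y": 0.113,"z": 0.001,"twist": -49},{"x": -0.1755,"y": 0.1153,"z": 0.001,"twist": -50.3}])

```text
time: 5.0
tool_pos: [453.2, -300.2, 158.3]
tcp_rot: [-3.141, -0.0, 1.859]
contact_force: [0.7, 1.2, -3.7]
grip_width: 62.3
finger_force: 29.9
```

Run:
```python
from h import *
from plant import bot
import cv2
c=bot.capture("wrist"); cv2.imwrite("pics/w2.png",c["pixels"][:,:,::-1])
go(454.8,-298.7,48,106.7)
R=Ro.from_euler('xyz',c["rotation"]).as_matrix(); a=np.radians(16.7)
for n,bx,by,z in (("TL",112.5,71,76),("TR",112.5,-71,76),("BR",-112.5,-71,76),("BL",-112.5,71,76),("pL",18.5,53,44),("pR",18.5,-53,44)):
    q=np.array([498.9+bx*np.cos(a)-by*np.sin(a),-285.5+bx*np.sin(a)+by*np.cos(a),z])
    d=R.T@(q-c["eye"]); print(n,(c["fx"]*d[:2]/d[2]+[c["cx"],c["cy"]]).round(0))
```

```text
pose [ 453.2 -299.6  158.3] yaw 106.5 q6 -1.01 w 61.7 t 5.0 F [ 0.5 -0.5 -2.6]
shift [  0.3   1.8 110.3] twist -0.2
TL [564. 113.]
TR [519. 333.]
BR [183. 334.]
BL [164. 114.]
pL [380. 141.]
pR [369. 286.]
```

View pics/w2.png

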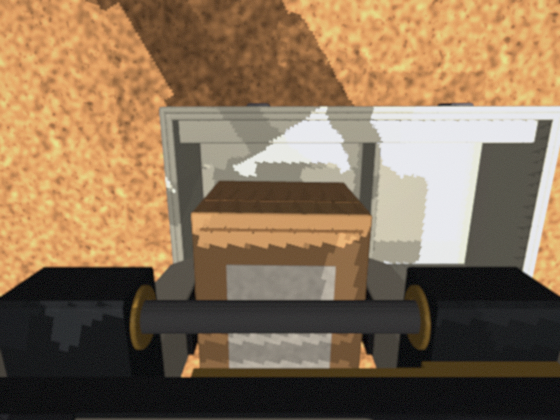

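Run:
```python
import cv2
im=cv2.imread("pics/w2.png")
cv2.imwrite("pics/c.png",cv2.resize(im[95:295,150:410],None,fx=3,fy=3,interpolation=cv2.INTER_CUBIC))
```

```text
(no output)
```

View pics/c.png

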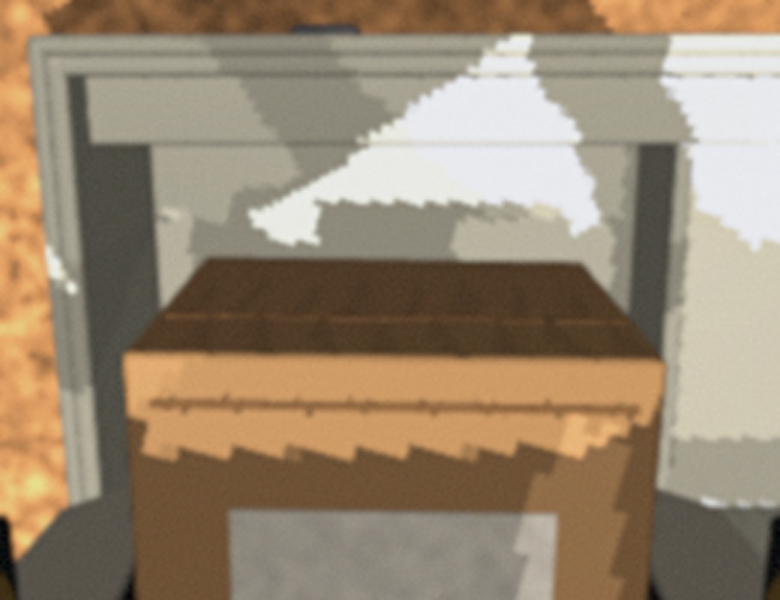

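>>> play_rows(commands=[{"x": 0.001,"y": 0.0005,"z": 0.006,"twist": 0},{"x": 0.002,"y": 0.001,"z": 0.02,"twist": 0},{"x": 0.002,"y": 0.001,"z": 0.04,"twist": 0},{"x": 0.002,"y": 0.001,"z": 0.06,"twist": 0},{"x": 0.002,"y": 0.001,"z": 0.08,"twist": 0},{"x": 0.002,"y": 0.001,"z": 0.095,"twist": 0},{"x": 0.002,"y": 0.001,"z": 0.103,"twist": 0},{"x": 0.002,"y": 0.001,"z": 0.106,"twist": 0}])

```text
time: 5.85
tool_pos: [453.9, -295.0, 51.9]
tcp_rot: [-3.141, -0.002, 1.859]
contact_force: [0.3, -0.2, -2.2]
grip_width: 61.6
finger_force: 29.9
```

Run:
```python
from h import *
go(454.8,-298.7,48,106.7)
```

```text
pose [ 453.9 -295.    51.9] yaw 106.5 q6 -1.01 w 61.6 t 5.8 F [ 0.3 -0.2 -2.2]
shift [-3.8 -0.1  3.9] twist -0.2
```

>>> play_rows(commands=[{"x": -0.001,"y": 0,"z": 0.001,"twist": 0},{"x": -0.001,"y": 0,"z": 0.0015,"twist": 0},{"x": -0.001,"y": 0,"z": 0.002,"twist": 0},{"x": -0.001,"y": 0,"z": 0.0025,"twist": 0},{"x": -0.001,"y": 0,"z": 0.003,"twist": 0},{"x": -0.001,"y": 0,"z": 0.0035,"twist": 0},{"x": -0.001,"y": 0,"z": 0.004,"twist": 0},{"x": -0.001,"y": 0,"z": 0.0043,"twist": 0}])

```text
time: 6.65
tool_pos: [454.3, -297.2, 48.3]
tcp_rot: [3.142, -0.0, 1.859]
contact_force: [0.4, -0.3, -1.2]
grip_width: 61.5
finger_force: 29.9
```

>>> play_rows(commands=[{"x": 0,"y": 0,"z": 0,"twist": 0},{"x": 0,"y": 0,"z": 0,"twist": 0},{"x": 0,"y": 0,"z": 0,"twist": 0},{"x": 0,"y": 0,"z": 0,"twist": 0},{"x": 0,"y": 0,"z": 0,"twist": 0},{"x": 0,"y": 0,"z": 0,"twist": 0},{"x": 0,"y": 0,"z": 0,"twist": 0},{"x": 0,"y": 0,"z": 0,"twist": 0}], jaw=0.24)

```text
time: 7.45
tool_pos: [454.3, -297.3, 48.4]
tcp_rot: [3.142, -0.0, 1.859]
contact_force: [0.0, -0.4, -0.8]
grip_width: 69.8
finger_force: 0.0
```

>>> play_rows(commands=[{"x": 0,"y": 0,"z": -0.005,"twist": 0},{"x": 0,"y": 0,"z": -0.02,"twist": 0},{"x": 0,"y": 0,"z": -0.04,"twist": 0},{"x": 0,"y": 0,"z": -0.065,"twist": 0},{"x": 0,"y": 0,"z": -0.09,"twist": 0},{"x": 0,"y": 0,"z": -0.11,"twist": 0},{"x": 0,"y": 0,"z": -0.118,"twist": 0},{"x": 0,"y": 0,"z": -0.12,"twist": 0}])

```text
time: 8.25
tool_pos: [454.6, -297.5, 169.3]
tcp_rot: [3.141, 0.002, 1.859]
contact_force: [-0.4, 0.3, 0.2]
grip_width: 69.7
finger_force: 0.0
```

Run:
```python
from h import *
go(445.3,88.8,150,66.5)
```

```text
pose [ 454.6 -297.5  169.3] yaw 106.5 q6 -1.01 w 69.7 t 8.2 F [-0.4  0.3  0.2]
shift [373.  101.   18.8] twist 40.0
```

>>> play_rows(commands=[{"x": 0.015,"y": 0.004,"z": 0.001,"twist": 2},{"x": 0.05,"y": 0.0135,"z": 0.003,"twist": 6},{"x": 0.095,"y": 0.0257,"z": 0.005,"twist": 11},{"x": 0.14,"y": 0.038,"z": 0.008,"twist": 16},{"x": 0.186,"y": 0.05,"z": 0.01,"twist": 21},{"x": 0.232,"y": 0.063,"z": 0.012,"twist": 26},{"x": 0.275,"y": 0.0745,"z": 0.014,"twist": 30},{"x": 0.305,"y": 0.0826,"z": 0.016,"twist": 34}])

```text
time: 9.05
tool_pos: [445.5, 21.2, 151.4]
tcp_rot: [-3.139, 0.0, 1.264]
contact_force: [0.3, 0.4, -0.7]
grip_width: 69.9
finger_force: 0.0
```

Run:
```python
from h import *
go(445.3,88.8,110,66.5)
```

```text
pose [445.5  21.2 151.4] yaw 72.4 q6 0.18 w 69.9 t 9.1 F [ 0.3  0.4 -0.7]
shift [ 64.4 -20.5  41.4] twist 5.9
```

>>> play_rows(commands=[{"x": 0.018,"y": -0.006,"z": 0.005,"twist": 2},{"x": 0.036,"y": -0.012,"z": 0.012,"twist": 4},{"x": 0.05,"y": -0.016,"z": 0.02,"twist": 5},{"x": 0.058,"y": -0.019,"z": 0.028,"twist": 5.9},{"x": 0.062,"y": -0.02,"z": 0.035,"twist": 5.9},{"x": 0.063,"y": -0.0205,"z": 0.039,"twist": 5.9},{"x": 0.063,"y": -0.0205,"z": 0.04,"twist": 5.9},{"x": 0.063,"y": -0.0205,"z": 0.04,"twist": 5.9}])

```text
time: 9.85
tool_pos: [446.1, 84.4, 112.3]
tcp_rot: [-3.141, 0.0, 1.162]
contact_force: [0.2, -0.2, 0.2]
grip_width: 69.7
finger_force: 0.0
```

Run:
```python
from h import *
go(445.3,88.8,44,66.5)
```

```text
pose [446.1  84.4 112.3] yaw 66.6 q6 0.43 w 69.7 t 9.8 F [ 0.2 -0.2  0.2]
shift [ 3.7 -2.4 68.3] twist 0.1
```

>>> play_rows(commands=[{"x": 0.002,"y": -0.001,"z": 0.005,"twist": 0},{"x": 0.0037,"y": -0.0024,"z": 0.018,"twist": 0},{"x": 0.0037,"y": -0.0024,"z": 0.034,"twist": 0},{"x": 0.0037,"y": -0.0024,"z": 0.05,"twist": 0},{"x": 0.0037,"y": -0.0024,"z": 0.062,"twist": 0},{"x": 0.0037,"y": -0.0024,"z": 0.067,"twist": 0},{"x": 0.0037,"y": -0.0024,"z": 0.0683,"twist": 0},{"x": 0.0037,"y": -0.0024,"z": 0.0683,"twist": 0}])

```text
time: 10.65
tool_pos: [445.6, 89.2, 44.3]
tcp_rot: [3.141, -0.0, 1.163]
contact_force: [-0.5, 0.2, 0.4]
grip_width: 69.7
finger_force: 0.0
```

>>> play_rows(commands=[{"x": 0,"y": 0,"z": 0,"twist": 0},{"x": 0,"y": 0,"z": 0,"twist": 0},{"x": 0,"y": 0,"z": 0,"twist": 0},{"x": 0,"y": 0,"z": 0,"twist": 0},{"x": 0,"y": 0,"z": 0,"twist": 0},{"x": 0,"y": 0,"z": 0,"twist": 0},{"x": 0,"y": 0,"z": 0,"twist": 0},{"x": 0,"y": 0,"z": 0,"twist": 0}], jaw=1)

```text
time: 11.45
tool_pos: [445.3, 89.3, 44.2]
tcp_rot: [-3.141, -0.0, 1.163]
contact_force: [-1.6, -0.1, 3.9]
grip_width: 33.8
finger_force: 30.0
```

>>> play_rows(commands=[{"x": 0,"y": 0,"z": -0.006,"twist": 0},{"x": 0,"y": 0,"z": -0.02,"twist": 0},{"x": 0,"y": 0,"z": -0.04,"twist": -3},{"x": 0,"y": 0,"z": -0.06,"twist": -9},{"x": 0,"y": 0,"z": -0.08,"twist": -16},{"x": 0,"y": 0,"z": -0.1,"twist": -23},{"x": 0,"y": 0,"z": -0.112,"twist": -28},{"x": 0,"y": 0,"z": -0.116,"twist": -30}])

```text
time: 12.25
tool_pos: [446.1, 89.2, 161.8]
tcp_rot: [3.139, 0.0, 1.689]
contact_force: [0.4, 0.4, -1.2]
grip_width: 33.9
finger_force: 30.0
```

Run:
```python
from h import *
go(560.7,-266.5,160,106.7)
```

```text
pose [446.1  89.2 161.8] yaw 96.8 q6 -0.09 w 33.9 t 12.2 F [ 0.4  0.4 -1.2]
shift [-366.8   71.7    2.1] twist -9.9
```

>>> play_rows(commands=[{"x": -0.013,"y": 0.0025,"z": 0,"twist": -1},{"x": -0.042,"y": 0.008,"z": 0,"twist": -2},{"x": -0.08,"y": 0.0157,"z": 0,"twist": -3},{"x": -0.12,"y": 0.0235,"z": 0,"twist": -4},{"x": -0.16,"y": 0.0313,"z": 0,"twist": -5},{"x": -0.2,"y": 0.039,"z": 0,"twist": -6},{"x": -0.24,"y": 0.047,"z": 0,"twist": -7},{"x": -0.275,"y": 0.0538,"z": 0,"twist": -8}])

```text
time: 13.05
tool_pos: [530.9, -179.8, 160.3]
tcp_rot: [3.141, 0.0, 1.826]
contact_force: [0.5, -0.4, -1.4]
grip_width: 33.8
finger_force: 30.0
```

Run:
```python
from h import *
go(560.7,-266.5,160,106.7)
```

```text
pose [ 530.9 -179.8  160.3] yaw 104.6 q6 -0.72 w 33.8 t 13.1 F [ 0.5 -0.4 -1.4]
shift [-91.4   7.    0.3] twist -2.1
```

>>> play_rows(commands=[{"x": -0.028,"y": 0.002,"z": 0,"twist": -0.7},{"x": -0.052,"y": 0.004,"z": 0,"twist": -1.3},{"x": -0.072,"y": 0.0055,"z": 0,"twist": -1.8},{"x": -0.083,"y": 0.0065,"z": 0,"twist": -2.1},{"x": -0.088,"y": 0.007,"z": 0,"twist": -2.1},{"x": -0.089,"y": 0.007,"z": 0,"twist": -2.1},{"x": -0.089,"y": 0.007,"z": 0,"twist": -2.1},{"x": -0.089,"y": 0.007,"z": 0,"twist": -2.1}])

```text
time: 13.85
tool_pos: [559.7, -261.2, 160.2]
tcp_rot: [-3.142, -0.0, 1.863]
contact_force: [-0.3, -0.2, -0.6]
grip_width: 33.8
finger_force: 30.0
```

Run:
```python
from h import *
from plant import bot
import cv2
c=bot.capture("wrist"); cv2.imwrite("pics/w3.png",c["pixels"][:,:,::-1])
go(560.7,-266.5,52,106.7)
R=Ro.from_euler('xyz',c["rotation"]).as_matrix(); a=np.radians(16.7)
for n,bx,by,z in (("TL",112.5,71,76),("BL",-112.5,71,76),("pL",18.5,53,44)):
    q=np.array([498.9+bx*np.cos(a)-by*np.sin(a),-285.5+bx*np.sin(a)+by*np.cos(a),z])
    d=R.T@(q-c["eye"]); print(n,(c["fx"]*d[:2]/d[2]+[c["cx"],c["cy"]]).round(0))
```

```text
pose [ 559.8 -261.3  160.3] yaw 106.8 q6 -0.85 w 34.0 t 13.9 F [ 0.9  0.8 -1.6]
shift [ -5.3  -0.6 108.3] twist 0.1
TL [362. 126.]
BL [-31. 126.]
pL [209. 151.]
```

View pics/w3.png

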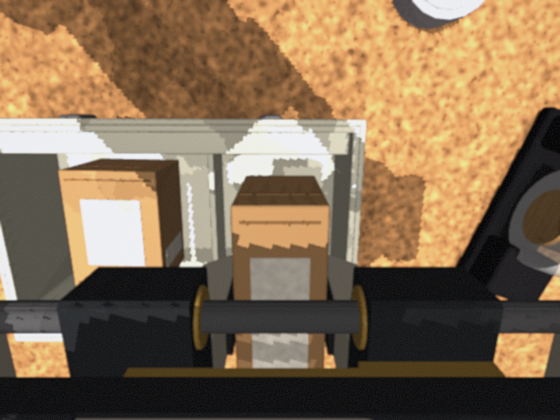

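>>> play_rows(commands=[{"x": -0.001,"y": 0.0005,"z": 0.006,"twist": 0},{"x": -0.003,"y": 0.0015,"z": 0.02,"twist": 0},{"x": -0.003,"y": 0.0015,"z": 0.04,"twist": 0},{"x": -0.003,"y": 0.0015,"z": 0.06,"twist": 0},{"x": -0.003,"y": 0.0015,"z": 0.08,"twist": 0},{"x": -0.003,"y": 0.0015,"z": 0.096,"twist": 0},{"x": -0.003,"y": 0.0015,"z": 0.105,"twist": 0},{"x": -0.003,"y": 0.0015,"z": 0.108,"twist": 0}])

```text
time: 14.7
tool_pos: [561.4, -264.1, 50.3]
tcp_rot: [-3.14, -0.002, 1.863]
contact_force: [0.6, 0.4, -0.0]
grip_width: 34.0
finger_force: 30.0
```

Run:
```python
from h import *
go(560.7,-266.5,48.3,106.7)
```

```text
pose [ 561.4 -264.1   50.3] yaw 106.7 q6 -0.86 w 34.0 t 14.7 F [ 0.6  0.4 -0. ]
shift [-2.1 -1.4  2. ] twist 0.0
```

>>> play_rows(commands=[{"x": 0,"y": 0,"z": 0.0003,"twist": 0},{"x": 0,"y": 0,"z": 0.0006,"twist": 0},{"x": 0,"y": 0,"z": 0.0009,"twist": 0},{"x": 0,"y": 0,"z": 0.0012,"twist": 0},{"x": 0,"y": 0,"z": 0.0015,"twist": 0},{"x": 0,"y": 0,"z": 0.0018,"twist": 0},{"x": 0,"y": 0,"z": 0.0021,"twist": 0},{"x": 0,"y": 0,"z": 0.0023,"twist": 0}])

```text
time: 15.5
tool_pos: [562.1, -264.5, 49.8]
tcp_rot: [3.142, -0.0, 1.863]
contact_force: [-0.4, 0.2, -0.6]
grip_width: 33.6
finger_force: 30.0
```

>>> play_rows(commands=[{"x": 0,"y": 0,"z": 0,"twist": 0},{"x": 0,"y": 0,"z": 0,"twist": 0},{"x": 0,"y": 0,"z": 0,"twist": 0},{"x": 0,"y": 0,"z": 0,"twist": 0},{"x": 0,"y": 0,"z": 0,"twist": 0},{"x": 0,"y": 0,"z": 0,"twist": 0},{"x": 0,"y": 0,"z": 0,"twist": 0},{"x": 0,"y": 0,"z": 0,"twist": 0}], jaw=0.54)

```text
time: 16.3
tool_pos: [562.1, -264.5, 49.8]
tcp_rot: [3.141, -0.0, 1.863]
contact_force: [-0.2, -0.9, 0.1]
grip_width: 42.3
finger_force: 0.0
```

>>> play_rows(commands=[{"x": 0,"y": 0,"z": -0.005,"twist": 0},{"x": 0,"y": 0,"z": -0.02,"twist": 0},{"x": 0,"y": 0,"z": -0.04,"twist": 0},{"x": 0,"y": 0,"z": -0.07,"twist": 0},{"x": 0,"y": 0,"z": -0.1,"twist": 0},{"x": 0,"y": 0,"z": -0.125,"twist": 0},{"x": 0,"y": 0,"z": -0.137,"twist": 0},{"x": 0,"y": 0,"z": -0.14,"twist": 0}])

```text
time: 17.1
tool_pos: [562.7, -264.8, 192.1]
tcp_rot: [3.139, 0.003, 1.863]
contact_force: [1.1, -0.5, -0.0]
grip_width: 42.2
finger_force: 0.0
```

Run:
```python
from h import *
go(566,300,170,86.5)
```

```text
pose [ 562.7 -264.8  192.1] yaw 106.7 q6 -0.86 w 42.2 t 17.1 F [ 1.1 -0.5 -0. ]
shift [540.  165.7  21. ] twist 20.2
```

>>> play_rows(commands=[{"x": 0.015,"y": 0.0046,"z": 0,"twist": 1},{"x": 0.05,"y": 0.0153,"z": 0,"twist": 3},{"x": 0.09,"y": 0.0276,"z": 0,"twist": 5},{"x": 0.13,"y": 0.04,"z": 0,"twist": 7},{"x": 0.17,"y": 0.052,"z": 0,"twist": 9},{"x": 0.21,"y": 0.0644,"z": 0,"twist": 10},{"x": 0.25,"y": 0.0767,"z": 0,"twist": 11},{"x": 0.29,"y": 0.089,"z": 0,"twist": 12}])

```text
time: 17.9
tool_pos: [563.0, 40.5, 188.6]
tcp_rot: [-3.139, -0.0, 1.652]
contact_force: [-0.1, -0.2, 0.9]
grip_width: 42.0
finger_force: 0.0
```

Run:
```python
from h import *
go(566,300,160,86.5)
```

```text
pose [563.   40.5 188.6] yaw 94.7 q6 -0.15 w 42.0 t 17.9 F [-0.1 -0.2  0.9]
shift [258.4  24.2  28.7] twist 8.2
```

>>> play_rows(commands=[{"x": 0.04,"y": 0.0037,"z": 0,"twist": 1.5},{"x": 0.08,"y": 0.0075,"z": 0.003,"twist": 3},{"x": 0.12,"y": 0.0112,"z": 0.008,"twist": 4.5},{"x": 0.16,"y": 0.015,"z": 0.014,"twist": 6},{"x": 0.2,"y": 0.0187,"z": 0.02,"twist": 7.5},{"x": 0.23,"y": 0.0216,"z": 0.025,"twist": 8.2},{"x": 0.248,"y": 0.0233,"z": 0.028,"twist": 8.2},{"x": 0.255,"y": 0.024,"z": 0.028,"twist": 8.2}])

```text
time: 18.7
tool_pos: [565.9, 296.1, 160.3]
tcp_rot: [-3.139, 0.001, 1.512]
contact_force: [0.3, -0.3, 0.6]
grip_width: 42.1
finger_force: 0.0
```

Run:
```python
from h import *
from plant import bot
import cv2
c=bot.capture("wrist"); cv2.imwrite("pics/w4.png",c["pixels"][:,:,::-1])
go(566,300,49,86.5)
R=Ro.from_euler('xyz',c["rotation"]).as_matrix(); a=np.radians(-3.5)
for x,y,z in ((23.5,32,52),(11.5,32,52),(23.5,-32,52),(11.5,-32,52),(100.5,59,18),(-100.5,59,18)):
    q=np.array([548.6+x*np.cos(a)-y*np.sin(a),301.1+x*np.sin(a)+y*np.cos(a),z])
    d=R.T@(q-c["eye"]); print((x,y),(c["fx"]*d[:2]/d[2]+[c["cx"],c["cy"]]).round(0))
```

```text
pose [566.2 296.1 160.9] yaw 86.6 q6 0.42 w 42.2 t 18.8 F [ 0.5 -0.  -0.2]
shift [  3.9  -0.3 111.9] twist 0.1
(23.5, 32) [289. 170.]
(11.5, 32) [270. 170.]
(23.5, -32) [288. 260.]
(11.5, -32) [271. 260.]
(100.5, 59) [394. 126.]
(-100.5, 59) [117. 125.]
```

View pics/w4.png

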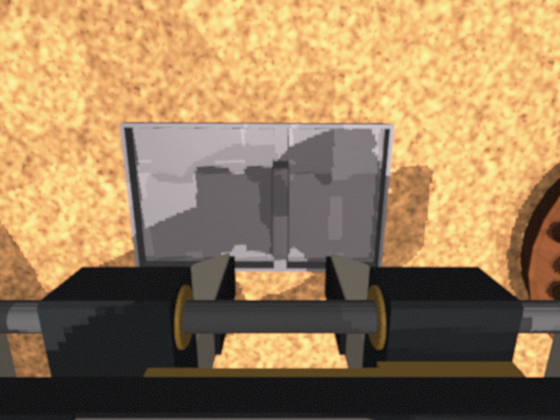

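>>> play_rows(commands=[{"x": 0.001,"y": 0,"z": 0.008,"twist": 0},{"x": 0.003,"y": 0,"z": 0.03,"twist": 0},{"x": 0.003,"y": 0,"z": 0.055,"twist": 0},{"x": 0.003,"y": 0,"z": 0.08,"twist": 0},{"x": 0.003,"y": 0,"z": 0.1,"twist": 0},{"x": 0.003,"y": 0,"z": 0.109,"twist": 0},{"x": 0.003,"y": 0,"z": 0.112,"twist": 0},{"x": 0.003,"y": 0,"z": 0.112,"twist": 0}])

```text
time: 19.55
tool_pos: [567.4, 297.3, 50.2]
tcp_rot: [3.141, -0.0, 1.509]
contact_force: [0.5, 0.1, -0.3]
grip_width: 42.0
finger_force: 0.0
```

>>> play_rows(commands=[{"x": 0,"y": 0,"z": 0,"twist": 0},{"x": 0,"y": 0,"z": 0,"twist": 0},{"x": 0,"y": 0,"z": 0,"twist": 0},{"x": 0,"y": 0,"z": 0,"twist": 0},{"x": 0,"y": 0,"z": 0,"twist": 0},{"x": 0,"y": 0,"z": 0,"twist": 0},{"x": 0,"y": 0,"z": 0,"twist": 0},{"x": 0,"y": 0,"z": 0,"twist": 0}], jaw=1)

```text
time: 20.35
tool_pos: [566.9, 298.1, 50.2]
tcp_rot: [3.142, -0.0, 1.51]
contact_force: [-3.1, 0.0, 5.1]
grip_width: 11.8
finger_force: 30.0
```

Run:
```python
from h import *
go(566,300,49,86.5)
```

```text
pose [566.9 298.1  50.2] yaw 86.5 q6 0.42 w 11.8 t 20.4 F [-3.1  0.   5.1]
shift [ 1.9 -1.   1.2] twist 0.0
```

>>> play_rows(commands=[{"x": 0,"y": 0,"z": -0.004,"twist": 0},{"x": 0,"y": 0,"z": -0.014,"twist": 0},{"x": 0,"y": 0,"z": -0.03,"twist": 0},{"x": 0,"y": 0,"z": -0.055,"twist": 0},{"x": 0,"y": 0,"z": -0.085,"twist": 0},{"x": 0,"y": 0,"z": -0.115,"twist": 0},{"x": 0,"y": 0,"z": -0.145,"twist": 0},{"x": 0,"y": 0,"z": -0.165,"twist": 0}])

```text
time: 21.15
tool_pos: [567.5, 298.0, 217.8]
tcp_rot: [3.139, -0.001, 1.51]
contact_force: [0.1, 0.7, -0.6]
grip_width: 11.7
finger_force: 30.0
```

Run:
```python
from h import *
from plant import bot
import cv2
c=bot.capture("scene"); im=c["pixels"][:,:,::-1]; cv2.imwrite("pics/s2.png",im)
go(516,-279.5,214,106.7)
```

```text
pose [568.6 298.5 221. ] yaw 86.5 q6 0.42 w 11.6 t 21.2 F [0.2 0.1 1.6]
shift [-580.1  -17.6    4.9] twist -20.2
```

View pics/s2.png

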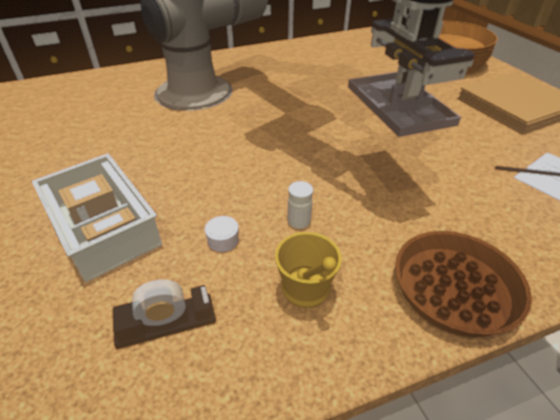

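>>> play_rows(commands=[{"x": -0.008,"y": 0,"z": 0,"twist": 0},{"x": -0.025,"y": -0.001,"z": 0,"twist": -1},{"x": -0.05,"y": -0.0015,"z": 0,"twist": -2},{"x": -0.082,"y": -0.0025,"z": 0,"twist": -3},{"x": -0.117,"y": -0.0035,"z": 0,"twist": -4},{"x": -0.153,"y": -0.0045,"z": 0,"twist": -5},{"x": -0.189,"y": -0.0057,"z": 0,"twist": -6},{"x": -0.225,"y": -0.007,"z": 0,"twist": -7}])

```text
time: 22.0
tool_pos: [544.9, 71.8, 212.9]
tcp_rot: [-3.138, -0.0, 1.633]
contact_force: [-0.5, -0.2, -2.0]
grip_width: 11.7
finger_force: 30.0
```

Run:
```python
from h import *
go(515.9,-281,214,106.7)
```

```text
pose [544.9  71.8 212.9] yaw 93.6 q6 -0.07 w 11.7 t 22.0 F [-0.5 -0.2 -2. ]
shift [-350.4  -50.9   -0.9] twist -13.1
```

>>> play_rows(commands=[{"x": -0.036,"y": -0.005,"z": 0,"twist": -1.3},{"x": -0.072,"y": -0.0105,"z": 0,"twist": -2.6},{"x": -0.108,"y": -0.0157,"z": 0,"twist": -4},{"x": -0.144,"y": -0.021,"z": 0,"twist": -5.4},{"x": -0.18,"y": -0.026,"z": 0,"twist": -6.8},{"x": -0.214,"y": -0.031,"z": 0,"twist": -8},{"x": -0.244,"y": -0.0355,"z": 0,"twist": -9},{"x": -0.27,"y": -0.039,"z": 0,"twist": -10}])

```text
time: 22.8
tool_pos: [522.4, -199.8, 212.8]
tcp_rot: [-3.139, -0.002, 1.806]
contact_force: [-0.4, -0.7, -1.5]
grip_width: 11.7
finger_force: 30.0
```

Run:
```python
from h import *
go(515.9,-281,200,106.7)
```

```text
pose [ 522.4 -199.8  212.8] yaw 103.5 q6 -0.74 w 11.7 t 22.8 F [-0.4 -0.7 -1.5]
shift [-77.5 -25.3  12.7] twist -3.2
```

>>> play_rows(commands=[{"x": -0.02,"y": -0.0065,"z": 0.001,"twist": -0.8},{"x": -0.038,"y": -0.0125,"z": 0.003,"twist": -1.6},{"x": -0.054,"y": -0.0176,"z": 0.006,"twist": -2.4},{"x": -0.066,"y": -0.0215,"z": 0.009,"twist": -3},{"x": -0.072,"y": -0.0235,"z": 0.011,"twist": -3.2},{"x": -0.0745,"y": -0.0243,"z": 0.012,"twist": -3.2},{"x": -0.0745,"y": -0.0243,"z": 0.012,"twist": -3.2},{"x": -0.0745,"y": -0.0243,"z": 0.012,"twist": -3.2}])

```text
time: 23.6
tool_pos: [517.9, -275.6, 202.8]
tcp_rot: [3.141, -0.0, 1.863]
contact_force: [0.5, 0.5, -2.6]
grip_width: 11.5
finger_force: 30.0
```

Run:
```python
from h import *
go(515.9,-281,140,106.7)
```

```text
pose [ 517.9 -275.6  202.8] yaw 106.8 q6 -0.91 w 11.5 t 23.6 F [ 0.5  0.5 -2.6]
shift [-4.6 -3.5 62.8] twist 0.1
```

>>> play_rows(commands=[{"x": -0.001,"y": -0.001,"z": 0.004,"twist": 0},{"x": -0.003,"y": -0.002,"z": 0.014,"twist": 0},{"x": -0.0045,"y": -0.0035,"z": 0.026,"twist": 0},{"x": -0.0045,"y": -0.0035,"z": 0.038,"twist": 0},{"x": -0.0045,"y": -0.0035,"z": 0.05,"twist": 0},{"x": -0.0045,"y": -0.0035,"z": 0.057,"twist": 0},{"x": -0.0045,"y": -0.0035,"z": 0.059,"twist": 0},{"x": -0.0045,"y": -0.0035,"z": 0.059,"twist": 0}])

```text
time: 24.4
tool_pos: [515.8, -281.5, 143.5]
tcp_rot: [-3.141, -0.0, 1.863]
contact_force: [0.9, -0.4, -0.8]
grip_width: 11.8
finger_force: 30.0
```

Run:
```python
from h import *
from plant import bot
import cv2
c=bot.capture("wrist"); im=c["pixels"][:,:,::-1]; t=bot.capture("top"); im2=t["pixels"][:,:,::-1]
b=cv2.resize(im2[170:350,360:540],(420,420),interpolation=cv2.INTER_CUBIC)
m=np.hstack([cv2.resize(im,(560,420))[:,60:440],b]); cv2.imwrite("pics/p.png",m); cv2.imwrite("pics/w5.png",im); cv2.imwrite("pics/t5.png",im2)
go(515.9,-281,120,106.7)
```

```text
pose [ 516.1 -281.7  144.2] yaw 106.7 q6 -0.92 w 11.7 t 24.5 F [-0.2 -0.1 -1.6]
shift [ 0.8  0.  24.2] twist 0.0
```

View pics/p.png

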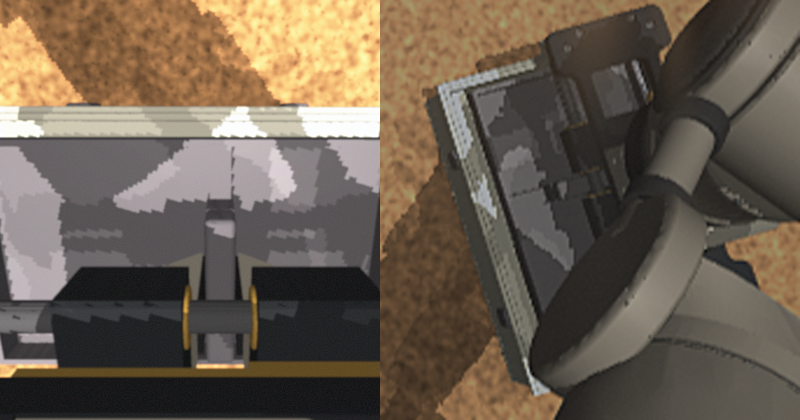

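Run:
```python
import cv2
im=cv2.imread("pics/w5.png")
cv2.imwrite("pics/w5b.png",cv2.resize(im[80:300],(800,315),interpolation=cv2.INTER_CUBIC))
```

```text
(no output)
```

View pics/w5b.png

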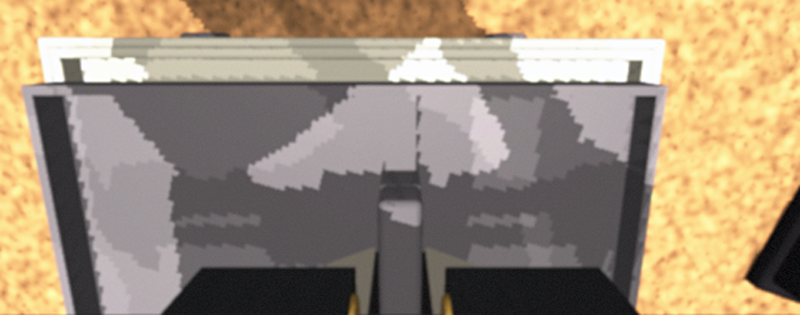

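Run:
```python
from h import *
from plant import bot
c=bot.capture("wrist")
a=np.radians(16.7); M=np.array([[np.cos(a),np.sin(a)],[-np.sin(a),np.cos(a)]])
f=lambda p,z:((ray(c,(np.array(p)+.5)/[1.4286,1.432]-.5+[0,80],z)-[498.9,-285.5])@M.T).round(1)
print("box",f([(40,38),(665,38)],76),"tray",f([(24,88),(666,88)],112))
go(515.9,-281,120,106.7)
```

```text
box [[-113.5   74.5]
 [ 115.    74.6]] tray [[-97.5  59.7]
 [ 99.8  59.8]]
pose [ 516.1 -281.8  144.4] yaw 106.7 q6 -0.92 w 11.8 t 24.6 F [-0.7  0.1 -1.2]
shift [ 0.8  0.  24.4] twist 0.0
```

>>> play_rows(commands=[{"x": 0.001,"y": 0,"z": 0.002,"twist": 0},{"x": 0.002,"y": 0,"z": 0.006,"twist": 0},{"x": 0.002,"y": 0,"z": 0.011,"twist": 0},{"x": 0.002,"y": 0,"z": 0.016,"twist": 0},{"x": 0.002,"y": 0,"z": 0.02,"twist": 0},{"x": 0.002,"y": 0,"z": 0.023,"twist": 0},{"x": 0.002,"y": 0,"z": 0.024,"twist": 0},{"x": 0.002,"y": 0,"z": 0.024,"twist": 0}])

```text
time: 25.35
tool_pos: [515.1, -279.6, 119.6]
tcp_rot: [-3.141, -0.0, 1.863]
contact_force: [0.0, -0.8, -2.0]
grip_width: 11.9
finger_force: 30.0
```

>>> play_rows(commands=[{"x": 0,"y": 0,"z": 0.0005,"twist": 0},{"x": 0,"y": 0,"z": 0.001,"twist": 0},{"x": 0,"y": 0,"z": 0.0015,"twist": 0},{"x": 0,"y": 0,"z": 0.002,"twist": 0},{"x": 0,"y": 0,"z": 0.0025,"twist": 0},{"x": 0,"y": 0,"z": 0.003,"twist": 0},{"x": 0,"y": 0,"z": 0.0035,"twist": 0},{"x": 0,"y": 0,"z": 0.004,"twist": 0}])

```text
time: 26.15
tool_pos: [515.2, -279.6, 115.8]
tcp_rot: [3.141, -0.0, 1.863]
contact_force: [-0.2, 0.0, -1.0]
grip_width: 12.0
finger_force: 30.0
```

>>> play_rows(commands=[{"x": 0,"y": 0,"z": 0.0003,"twist": 0},{"x": 0,"y": 0,"z": 0.0006,"twist": 0},{"x": 0,"y": 0,"z": 0.0009,"twist": 0},{"x": 0,"y": 0,"z": 0.0012,"twist": 0},{"x": 0,"y": 0,"z": 0.0014,"twist": 0},{"x": 0,"y": 0,"z": 0.0016,"twist": 0},{"x": 0,"y": 0,"z": 0.0018,"twist": 0},{"x": 0,"y": 0,"z": 0.0018,"twist": 0}])

```text
time: 26.95
tool_pos: [515.2, -279.6, 114.2]
tcp_rot: [3.141, 0.0, 1.863]
contact_force: [-0.3, 0.9, 0.1]
grip_width: 11.8
finger_force: 30.0
```

>>> play_rows(commands=[{"x": 0,"y": 0,"z": 0.0002,"twist": 0},{"x": 0,"y": 0,"z": 0.0004,"twist": 0},{"x": 0,"y": 0,"z": 0.0006,"twist": 0},{"x": 0,"y": 0,"z": 0.0008,"twist": 0},{"x": 0,"y": 0,"z": 0.001,"twist": 0},{"x": 0,"y": 0,"z": 0.001,"twist": 0},{"x": 0,"y": 0,"z": 0.001,"twist": 0},{"x": 0,"y": 0,"z": 0.001,"twist": 0}])

```text
time: 27.75
tool_pos: [515.2, -279.7, 114.2]
tcp_rot: [3.141, 0.001, 1.863]
contact_force: [-3.4, 1.9, 8.2]
grip_width: 11.5
finger_force: 30.0
```

>>> play_rows(commands=[{"x": 0,"y": 0,"z": 0,"twist": 0},{"x": 0,"y": 0,"z": 0,"twist": 0},{"x": 0,"y": 0,"z": 0,"twist": 0},{"x": 0,"y": 0,"z": 0,"twist": 0},{"x": 0,"y": 0,"z": 0,"twist": 0},{"x": 0,"y": 0,"z": 0,"twist": 0},{"x": 0,"y": 0,"z": 0,"twist": 0},{"x": 0,"y": 0,"z": 0,"twist": 0}], jaw=0.6)

```text
time: 28.55
tool_pos: [515.2, -279.6, 113.0]
tcp_rot: [3.142, -0.0, 1.863]
contact_force: [0.9, -0.4, -0.1]
grip_width: 36.6
finger_force: 0.0
```

>>> play_rows(commands=[{"x": 0,"y": 0,"z": -0.004,"twist": 0},{"x": 0,"y": 0,"z": -0.014,"twist": 0},{"x": 0,"y": 0,"z": -0.028,"twist": 0},{"x": 0,"y": 0,"z": -0.045,"twist": 0},{"x": 0,"y": 0,"z": -0.062,"twist": 0},{"x": 0,"y": 0,"z": -0.074,"twist": 0},{"x": 0,"y": 0,"z": -0.08,"twist": 0},{"x": 0,"y": 0,"z": -0.08,"twist": 0}])

```text
time: 29.35
tool_pos: [515.5, -279.8, 194.0]
tcp_rot: [3.14, 0.001, 1.863]
contact_force: [0.3, 0.1, 0.2]
grip_width: 36.5
finger_force: 0.0
```

Run:
```python
from h import *
go(615.5,-78.9,150,16.7)
```

```text
pose [ 515.5 -279.8  194. ] yaw 106.7 q6 -0.92 w 36.5 t 29.4 F [0.3 0.1 0.2]
shift [163.7 153.6  43.9] twist -90.0
```

>>> play_rows(commands=[{"x": 0.01,"y": 0.009,"z": 0,"twist": 4},{"x": 0.03,"y": 0.028,"z": 0,"twist": 12},{"x": 0.055,"y": 0.051,"z": 0,"twist": 20},{"x": 0.085,"y": 0.08,"z": 0,"twist": 28.5},{"x": 0.112,"y": 0.105,"z": 0.005,"twist": 37},{"x": 0.136,"y": 0.128,"z": 0.01,"twist": 45.5},{"x": 0.155,"y": 0.145,"z": 0.015,"twist": 54},{"x": 0.1637,"y": 0.1536,"z": 0.02,"twist": 62}], jaw=0)

```text
time: 30.15
tool_pos: [615.4, -76.1, 171.6]
tcp_rot: [-3.14, 0.0, 0.777]
contact_force: [0.2, -0.3, -0.8]
grip_width: 90.8
finger_force: 0.0
```

Run:
```python
from h import *
go(615.5,-78.9,120,16.7)
```

```text
pose [615.4 -76.1 171.6] yaw 44.5 q6 0.55 w 90.8 t 30.1 F [ 0.2 -0.3 -0.8]
shift [-1.9  2.1 51.6] twist 27.8
```

>>> play_rows(commands=[{"x": -0.001,"y": 0.001,"z": 0.004,"twist": 8},{"x": -0.002,"y": 0.002,"z": 0.012,"twist": 16},{"x": -0.002,"y": 0.002,"z": 0.024,"twist": 22},{"x": -0.002,"y": 0.002,"z": 0.036,"twist": 26},{"x": -0.002,"y": 0.002,"z": 0.045,"twist": 27.5},{"x": -0.002,"y": 0.002,"z": 0.05,"twist": 27.5},{"x": -0.002,"y": 0.002,"z": 0.051,"twist": 27.5},{"x": -0.002,"y": 0.002,"z": 0.051,"twist": 27.5}])

```text
time: 30.95
tool_pos: [615.2, -81.5, 122.1]
tcp_rot: [-3.142, -0.0, 0.302]
contact_force: [1.2, -0.7, 0.6]
grip_width: 91.7
finger_force: 0.0
```

Run:
```python
from h import *
from plant import bot
import cv2
c=bot.capture("wrist"); im=c["pixels"][:,:,::-1]; cv2.imwrite("pics/w6.png",im)
go(615.5,-78.9,31,16.7)
R=Ro.from_euler('xyz',c["rotation"]).as_matrix()
d=R.T@(np.array([615.5,-78.9,34])-c["eye"]); e=(c["fx"]*d[:2]/d[2]+[c["cx"],c["cy"]]); print(e, "r",30*c["fx"]/d[2])
g=cv2.cvtColor(c["pixels"],cv2.COLOR_RGB2HSV)
m=((g[:,:,1]<60)&(g[:,:,2]>60)).astype(np.uint8); m[int(e[1])+45:]=0
n,l,s,ce=cv2.connectedComponentsWithStats(m)
for i in np.argsort(-s[1:,4])[:4]+1: print(s[i],ce[i].round(1))
```

```text
pose [615.4 -81.6 122.4] yaw 17.3 q6 1.01 w 91.6 t 31.0 F [-0.   0.9 -0.2]
shift [ 0.8 -2.6 91.4] twist 0.6
[275.62448301 231.163667  ] r 47.45203649820103
[ 228  176   93   96 6896] [274.2 224.1]
[   0  115   98   92 6855] [ 42.1 154.7]
[ 501   22   59   83 2794] [535.   63.4]
[447   0  39  61 923] [465.7  29.3]
```

>>> play_rows(commands=[{"x": 0.001,"y": -0.001,"z": 0.006,"twist": 0.5},{"x": 0.0025,"y": -0.0026,"z": 0.022,"twist": 0.5},{"x": 0.0025,"y": -0.0026,"z": 0.042,"twist": 0.5},{"x": 0.0025,"y": -0.0026,"z": 0.062,"twist": 0.5},{"x": 0.0025,"y": -0.0026,"z": 0.079,"twist": 0.5},{"x": 0.0025,"y": -0.0026,"z": 0.088,"twist": 0.5},{"x": 0.0025,"y": -0.0026,"z": 0.0905,"twist": 0.5},{"x": 0.0025,"y": -0.0026,"z": 0.0905,"twist": 0.5}])

```text
time: 31.8
tool_pos: [617.0, -78.3, 31.7]
tcp_rot: [3.142, -0.0, 0.292]
contact_force: [-0.1, -0.3, 0.5]
grip_width: 91.6
finger_force: 0.0
```

>>> play_rows(commands=[{"x": 0,"y": 0,"z": 0,"twist": 0},{"x": 0,"y": 0,"z": 0,"twist": 0},{"x": 0,"y": 0,"z": 0,"twist": 0},{"x": 0,"y": 0,"z": 0,"twist": 0},{"x": 0,"y": 0,"z": 0,"twist": 0},{"x": 0,"y": 0,"z": 0,"twist": 0},{"x": 0,"y": 0,"z": 0,"twist": 0},{"x": 0,"y": 0,"z": 0,"twist": 0}], jaw=1)

```text
time: 32.6
tool_pos: [616.9, -78.3, 31.8]
tcp_rot: [3.141, -0.0, 0.292]
contact_force: [-1.0, -0.3, 3.8]
grip_width: 59.3
finger_force: 30.0
```

>>> play_rows(commands=[{"x": 0,"y": 0,"z": -0.005,"twist": 0},{"x": 0,"y": 0,"z": -0.018,"twist": 0},{"x": 0,"y": 0,"z": -0.04,"twist": 0},{"x": 0,"y": 0,"z": -0.065,"twist": 0},{"x": 0,"y": 0,"z": -0.095,"twist": 0},{"x": 0,"y": 0,"z": -0.125,"twist": 0},{"x": 0,"y": 0,"z": -0.145,"twist": 0},{"x": 0,"y": 0,"z": -0.15,"twist": 0}])

```text
time: 33.4
tool_pos: [618.0, -78.5, 185.2]
tcp_rot: [3.139, -0.005, 0.292]
contact_force: [0.4, -0.9, -0.8]
grip_width: 59.3
finger_force: 30.0
```

Run:
```python
from h import *
go(457.5,-297,180,16.7)
```

```text
pose [618.  -78.5 185.2] yaw 16.7 q6 1.03 w 59.3 t 33.4 F [ 0.4 -0.9 -0.8]
shift [-216.6  163.     4.6] twist 0.0
```

>>> play_rows(commands=[{"x": -0.01,"y": 0.0074,"z": 0,"twist": -2},{"x": -0.03,"y": 0.022,"z": 0,"twist": -6},{"x": -0.058,"y": 0.043,"z": 0,"twist": -12},{"x": -0.088,"y": 0.0655,"z": 0,"twist": -18},{"x": -0.118,"y": 0.088,"z": 0,"twist": -24},{"x": -0.148,"y": 0.11,"z": 0,"twist": -30},{"x": -0.174,"y": 0.1295,"z": 0,"twist": -36},{"x": -0.195,"y": 0.145,"z": 0,"twist": -41}])

```text
time: 34.2
tool_pos: [470.1, -274.4, 180.9]
tcp_rot: [-3.14, 0.0, 1.011]
contact_force: [0.6, 0.9, -0.6]
grip_width: 59.0
finger_force: 30.0
```

Run:
```python
from h import *
go(457.2,-295,150,61.7)
```

```text
pose [ 470.1 -274.4  180.9] yaw 57.9 q6 -0.11 w 59.0 t 34.2 F [ 0.6  0.9 -0.6]
shift [-24.3   0.1  30.9] twist -3.8
```

>>> play_rows(commands=[{"x": -0.009,"y": 0,"z": 0.001,"twist": -2},{"x": -0.016,"y": 0,"z": 0.005,"twist": -3.5},{"x": -0.02,"y": 0,"z": 0.012,"twist": -3.8},{"x": -0.022,"y": 0,"z": 0.02,"twist": -3.8},{"x": -0.022,"y": 0,"z": 0.027,"twist": -3.8},{"x": -0.022,"y": 0,"z": 0.03,"twist": -3.8},{"x": -0.022,"y": 0,"z": 0.03,"twist": -3.8},{"x": -0.022,"y": 0,"z": 0.03,"twist": -3.8}])

```text
time: 35.0
tool_pos: [460.3, -291.6, 151.5]
tcp_rot: [3.142, -0.0, 1.074]
contact_force: [-0.4, -0.1, -1.2]
grip_width: 59.2
finger_force: 30.0
```

Run:
```python
from h import *
from plant import bot
import cv2
c=bot.capture("wrist"); im=c["pixels"][:,:,::-1]; cv2.imwrite("pics/w7.png",im)
go(457.2,-295,99,61.7)
```

```text
pose [ 460.3 -291.7  151.7] yaw 61.5 q6 -0.21 w 59.2 t 35.0 F [-0.1 -0.3 -1.4]
shift [-4.3 -1.2 52.7] twist -0.2
```

View pics/w7.png

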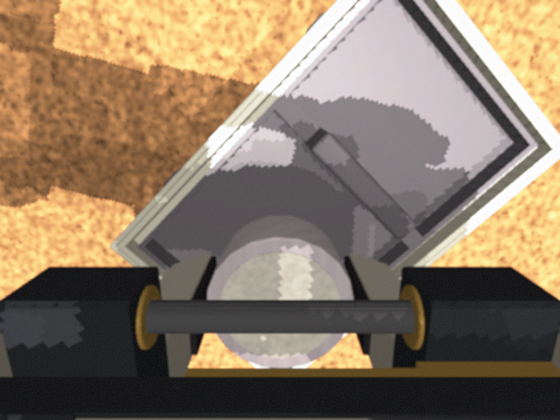

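The tray sits inside the box rim with even gaps; the tin, at (280,300), hangs level over the wide well.

>>> play_rows(commands=[{"x": -0.001,"y": 0,"z": 0.003,"twist": 0},{"x": -0.003,"y": -0.001,"z": 0.01,"twist": 0},{"x": -0.004,"y": -0.001,"z": 0.019,"twist": 0},{"x": -0.004,"y": -0.001,"z": 0.028,"twist": 0},{"x": -0.004,"y": -0.001,"z": 0.037,"twist": 0},{"x": -0.004,"y": -0.001,"z": 0.044,"twist": 0},{"x": -0.004,"y": -0.001,"z": 0.048,"twist": 0},{"x": -0.004,"y": -0.001,"z": 0.049,"twist": 0}])

```text
time: 35.85
tool_pos: [457.1, -294.7, 101.8]
tcp_rot: [-3.141, -0.0, 1.074]
contact_force: [0.1, 0.3, -0.8]
grip_width: 59.1
finger_force: 30.0
```

>>> play_rows(commands=[{"x": 0,"y": 0,"z": 0.0003,"twist": 0},{"x": 0,"y": 0,"z": 0.0007,"twist": 0},{"x": 0,"y": 0,"z": 0.001,"twist": 0},{"x": 0,"y": 0,"z": 0.0013,"twist": 0},{"x": 0,"y": 0,"z": 0.0016,"twist": 0},{"x": 0,"y": 0,"z": 0.0019,"twist": 0},{"x": 0,"y": 0,"z": 0.0022,"twist": 0},{"x": 0,"y": 0,"z": 0.0025,"twist": 0}])

```text
time: 36.65
tool_pos: [457.2, -294.9, 100.0]
tcp_rot: [3.142, -0.0, 1.074]
contact_force: [0.2, -0.9, -0.2]
grip_width: 59.6
finger_force: 30.0
```

>>> play_rows(commands=[{"x": 0,"y": 0,"z": 0.0002,"twist": 0},{"x": 0,"y": 0,"z": 0.0004,"twist": 0},{"x": 0,"y": 0,"z": 0.0006,"twist": 0},{"x": 0,"y": 0,"z": 0.0008,"twist": 0},{"x": 0,"y": 0,"z": 0.001,"twist": 0},{"x": 0,"y": 0,"z": 0.0012,"twist": 0},{"x": 0,"y": 0,"z": 0.0012,"twist": 0},{"x": 0,"y": 0,"z": 0.0012,"twist": 0}])

```text
time: 37.45
tool_pos: [457.2, -294.9, 98.8]
tcp_rot: [3.142, -0.0, 1.074]
contact_force: [0.2, -0.3, -0.4]
grip_width: 59.2
finger_force: 30.0
```

>>> play_rows(commands=[{"x": 0,"y": 0,"z": 0,"twist": 0},{"x": 0,"y": 0,"z": 0,"twist": 0},{"x": 0,"y": 0,"z": 0,"twist": 0},{"x": 0,"y": 0,"z": 0,"twist": 0},{"x": 0,"y": 0,"z": 0,"twist": 0},{"x": 0,"y": 0,"z": 0,"twist": 0},{"x": 0,"y": 0,"z": 0,"twist": 0},{"x": 0,"y": 0,"z": 0,"twist": 0}], jaw=0.24)

```text
time: 38.25
tool_pos: [457.2, -294.9, 98.8]
tcp_rot: [-3.142, -0.0, 1.074]
contact_force: [0.2, 0.4, -1.2]
grip_width: 69.9
finger_force: 0.0
```

>>> play_rows(commands=[{"x": 0,"y": 0,"z": -0.004,"twist": 0},{"x": 0,"y": 0,"z": -0.015,"twist": 0},{"x": 0,"y": 0,"z": -0.03,"twist": 0},{"x": 0,"y": 0,"z": -0.05,"twist": 0},{"x": 0,"y": 0,"z": -0.07,"twist": 0},{"x": 0,"y": 0,"z": -0.09,"twist": 0},{"x": 0,"y": 0,"z": -0.105,"twist": 0},{"x": 0,"y": 0,"z": -0.11,"twist": 0}])

```text
time: 39.05
tool_pos: [457.9, -295.4, 211.5]
tcp_rot: [3.137, 0.001, 1.074]
contact_force: [-1.1, -0.6, 0.3]
grip_width: 69.4
finger_force: 0.0
```

Run:
```python
from h import *
go(617.9,72.9,170,16.7)
```

```text
pose [ 457.9 -295.4  211.5] yaw 61.5 q6 -0.22 w 69.4 t 39.0 F [-1.1 -0.6  0.3]
shift [400.1 -35.1  41. ] twist 44.8
```

>>> play_rows(commands=[{"x": 0.015,"y": -0.0013,"z": 0,"twist": 3},{"x": 0.05,"y": -0.0044,"z": 0,"twist": 8},{"x": 0.09,"y": -0.0079,"z": 0,"twist": 14},{"x": 0.13,"y": -0.0114,"z": 0,"twist": 20},{"x": 0.17,"y": -0.015,"z": 0,"twist": 26},{"x": 0.21,"y": -0.0184,"z": 0,"twist": 32},{"x": 0.25,"y": -0.022,"z": 0,"twist": 37},{"x": 0.285,"y": -0.025,"z": 0,"twist": 41}], jaw=0.1)

```text
time: 39.85
tool_pos: [571.4, -30.4, 208.8]
tcp_rot: [-3.141, 0.0, 0.355]
contact_force: [0.1, -0.3, -0.0]
grip_width: 82.5
finger_force: 0.0
```

Run:
```python
from h import *
go(617.9,72.9,170,16.7)
```

```text
pose [571.4 -30.4 208.8] yaw 20.4 q6 1.03 w 82.5 t 39.9 F [ 0.1 -0.3 -0. ]
shift [ 79.5 -80.7  38.8] twist 3.7
```

>>> play_rows(commands=[{"x": 0.018,"y": -0.018,"z": 0.002,"twist": 1},{"x": 0.036,"y": -0.0365,"z": 0.008,"twist": 2},{"x": 0.053,"y": -0.0535,"z": 0.016,"twist": 3},{"x": 0.066,"y": -0.067,"z": 0.025,"twist": 3.7},{"x": 0.074,"y": -0.075,"z": 0.033,"twist": 3.7},{"x": 0.078,"y": -0.079,"z": 0.038,"twist": 3.7},{"x": 0.078,"y": -0.079,"z": 0.038,"twist": 3.7},{"x": 0.078,"y": -0.079,"z": 0.038,"twist": 3.7}])

```text
time: 40.65
tool_pos: [616.4, 68.2, 171.0]
tcp_rot: [3.141, 0.0, 0.293]
contact_force: [-0.8, -0.0, 0.6]
grip_width: 82.2
finger_force: 0.0
```

Run:
```python
from h import *
from plant import bot
import cv2
c=bot.capture("wrist"); im=c["pixels"][:,:,::-1]; cv2.imwrite("pics/w8.png",im)
go(617.9,72.9,48,16.7)
R=Ro.from_euler('xyz',c["rotation"]).as_matrix()
d=R.T@(np.array([617.9,72.9,80])-c["eye"]); e=(c["fx"]*d[:2]/d[2]+[c["cx"],c["cy"]]); print(e, "r",22*c["fx"]/d[2])
g=cv2.cvtColor(c["pixels"],cv2.COLOR_RGB2HSV)
m=((g[:,:,1]<60)&(g[:,:,2]>60)).astype(np.uint8); m[int(e[1])+50:]=0
n,l,s,ce=cv2.connectedComponentsWithStats(m)
for i in np.argsort(-s[1:,4])[:4]+1: print(s[i],ce[i].round(1))
```

```text
pose [616.5  68.1 171.2] yaw 16.8 q6 1.26 w 82.4 t 40.7 F [ 0.5 -0.  -0.3]
shift [  2.7  -4.3 123.2] twist 0.1
[273.06718224 226.98148147] r 34.45946665326079
[ 239  171   66   86 4429] [272.2 214.6]
[138 255  47  21 550] [163.1 267.1]
[375 255  48  21 549] [396.6 267.1]
```

>>> play_rows(commands=[{"x": 0.002,"y": -0.002,"z": 0.006,"twist": 0},{"x": 0.0035,"y": -0.0043,"z": 0.02,"twist": 0},{"x": 0.0035,"y": -0.0043,"z": 0.042,"twist": 0},{"x": 0.0035,"y": -0.0043,"z": 0.066,"twist": 0},{"x": 0.0035,"y": -0.0043,"z": 0.09,"twist": 0},{"x": 0.0035,"y": -0.0043,"z": 0.11,"twist": 0},{"x": 0.0035,"y": -0.0043,"z": 0.12,"twist": 0},{"x": 0.0035,"y": -0.0043,"z": 0.1225,"twist": 0}])

```text
time: 41.5
tool_pos: [617.6, 74.0, 46.5]
tcp_rot: [-3.141, 0.003, 0.294]
contact_force: [-0.1, -0.0, 0.0]
grip_width: 82.2
finger_force: 0.0
```

>>> play_rows(commands=[{"x": 0,"y": 0,"z": 0,"twist": 0},{"x": 0,"y": 0,"z": 0,"twist": 0},{"x": 0,"y": 0,"z": 0,"twist": 0},{"x": 0,"y": 0,"z": 0,"twist": 0},{"x": 0,"y": 0,"z": 0,"twist": 0},{"x": 0,"y": 0,"z": 0,"twist": 0},{"x": 0,"y": 0,"z": 0,"twist": 0},{"x": 0,"y": 0,"z": 0,"twist": 0}], jaw=1)

```text
time: 42.3
tool_pos: [618.8, 74.0, 48.8]
tcp_rot: [3.141, -0.001, 0.294]
contact_force: [-0.7, 0.7, 4.0]
grip_width: 45.5
finger_force: 30.0
```

>>> play_rows(commands=[{"x": 0,"y": 0,"z": -0.005,"twist": 0},{"x": 0,"y": 0,"z": -0.018,"twist": 0},{"x": 0,"y": 0,"z": -0.04,"twist": 0},{"x": 0,"y": 0,"z": -0.07,"twist": 0},{"x": 0,"y": 0,"z": -0.1,"twist": 0},{"x": 0,"y": 0,"z": -0.13,"twist": 0},{"x": 0,"y": 0,"z": -0.15,"twist": 0},{"x": 0,"y": 0,"z": -0.155,"twist": 0}])

```text
time: 43.1
tool_pos: [619.7, 74.1, 206.9]
tcp_rot: [3.14, -0.005, 0.294]
contact_force: [0.7, 0.5, -0.4]
grip_width: 45.7
finger_force: 30.0
```

Run:
```python
from h import *
a=np.radians(16.7); print(497.9+60*np.cos(a),-282.8+60*np.sin(a))
go(555.4,-265.6,200,16.7)
```

```text
555.3693496907189 -265.5583688090173
pose [619.7  74.1 206.9] yaw 16.8 q6 1.27 w 45.7 t 43.1 F [ 0.7  0.5 -0.4]
shift [-159.9  306.5    6.6] twist 0.1
```

>>> play_rows(commands=[{"x": -0.006,"y": 0.0115,"z": 0,"twist": 0},{"x": -0.02,"y": 0.038,"z": 0,"twist": 0},{"x": -0.037,"y": 0.071,"z": 0,"twist": 0},{"x": -0.055,"y": 0.1055,"z": 0,"twist": 0},{"x": -0.073,"y": 0.14,"z": 0,"twist": 0},{"x": -0.091,"y": 0.1745,"z": 0,"twist": 0},{"x": -0.109,"y": 0.209,"z": 0,"twist": 0},{"x": -0.125,"y": 0.24,"z": 0,"twist": 0}])

```text
time: 43.9
tool_pos: [566.5, -194.2, 201.5]
tcp_rot: [-3.14, 0.003, 0.293]
contact_force: [-0.3, -0.1, -0.7]
grip_width: 45.3
finger_force: 30.0
```

Run:
```python
from h import *
go(555.4,-265.6,180,16.7)
```

```text
pose [ 566.5 -194.2  201.5] yaw 16.8 q6 0.82 w 45.3 t 43.9 F [-0.3 -0.1 -0.7]
shift [-31.2  65.2  21.4] twist 0.1
```

>>> play_rows(commands=[{"x": -0.01,"y": 0.02,"z": 0.001,"twist": 0},{"x": -0.018,"y": 0.037,"z": 0.004,"twist": 0},{"x": -0.024,"y": 0.05,"z": 0.01,"twist": 0},{"x": -0.027,"y": 0.058,"z": 0.016,"twist": 0},{"x": -0.029,"y": 0.062,"z": 0.02,"twist": 0},{"x": -0.029,"y": 0.062,"z": 0.021,"twist": 0},{"x": -0.029,"y": 0.062,"z": 0.021,"twist": 0},{"x": -0.029,"y": 0.062,"z": 0.021,"twist": 0}])

```text
time: 44.7
tool_pos: [558.9, -258.8, 182.6]
tcp_rot: [3.142, -0.0, 0.295]
contact_force: [-0.0, 0.3, -0.7]
grip_width: 45.1
finger_force: 30.0
```

Run:
```python
from h import *
go(555.4,-265.6,115.8,16.7)
```

```text
pose [ 558.9 -258.8  182.6] yaw 16.9 q6 0.72 w 45.1 t 44.7 F [-0.   0.3 -0.7]
shift [-5.4  5.4 66.8] twist 0.2
```

>>> play_rows(commands=[{"x": -0.002,"y": 0.002,"z": 0.003,"twist": 0},{"x": -0.005,"y": 0.005,"z": 0.012,"twist": 0},{"x": -0.0054,"y": 0.0054,"z": 0.024,"twist": 0},{"x": -0.0054,"y": 0.0054,"z": 0.036,"twist": 0},{"x": -0.0054,"y": 0.0054,"z": 0.048,"twist": 0},{"x": -0.0054,"y": 0.0054,"z": 0.057,"twist": 0},{"x": -0.0054,"y": 0.0054,"z": 0.062,"twist": 0},{"x": -0.0054,"y": 0.0054,"z": 0.063,"twist": 0}])

```text
time: 45.5
tool_pos: [554.7, -266.2, 118.4]
tcp_rot: [-3.141, 0.001, 0.294]
contact_force: [-0.5, -0.2, -1.2]
grip_width: 45.4
finger_force: 30.0
```

>>> play_rows(commands=[{"x": 0,"y": 0,"z": 0.0004,"twist": 0},{"x": 0,"y": 0,"z": 0.0008,"twist": 0},{"x": 0,"y": 0,"z": 0.0012,"twist": 0},{"x": 0,"y": 0,"z": 0.0016,"twist": 0},{"x": 0,"y": 0,"z": 0.002,"twist": 0},{"x": 0,"y": 0,"z": 0.0023,"twist": 0},{"x": 0,"y": 0,"z": 0.0026,"twist": 0},{"x": 0,"y": 0,"z": 0.0028,"twist": 0}])

```text
time: 46.3
tool_pos: [555.0, -266.3, 116.5]
tcp_rot: [-3.142, -0.0, 0.294]
contact_force: [-0.3, 0.8, -0.1]
grip_width: 45.6
finger_force: 30.0
```

>>> play_rows(commands=[{"x": 0,"y": 0,"z": 0.0002,"twist": 0},{"x": 0,"y": 0,"z": 0.0004,"twist": 0},{"x": 0,"y": 0,"z": 0.0006,"twist": 0},{"x": 0,"y": 0,"z": 0.0008,"twist": 0},{"x": 0,"y": 0,"z": 0.0009,"twist": 0},{"x": 0,"y": 0,"z": 0.001,"twist": 0},{"x": 0,"y": 0,"z": 0.001,"twist": 0},{"x": 0,"y": 0,"z": 0.001,"twist": 0}])

```text
time: 47.1
tool_pos: [555.0, -266.4, 115.8]
tcp_rot: [3.141, -0.0, 0.294]
contact_force: [-2.2, 1.4, 3.2]
grip_width: 45.2
finger_force: 30.0
```

>>> play_rows(commands=[{"x": 0,"y": 0,"z": 0,"twist": 0},{"x": 0,"y": 0,"z": 0,"twist": 0},{"x": 0,"y": 0,"z": 0,"twist": 0},{"x": 0,"y": 0,"z": 0,"twist": 0},{"x": 0,"y": 0,"z": 0,"twist": 0},{"x": 0,"y": 0,"z": 0,"twist": 0},{"x": 0,"y": 0,"z": 0,"twist": 0},{"x": 0,"y": 0,"z": 0,"twist": 0}], jaw=0.35)

```text
time: 47.9
tool_pos: [555.0, -266.4, 115.5]
tcp_rot: [-3.142, -0.0, 0.294]
contact_force: [0.1, 0.4, -0.2]
grip_width: 60.1
finger_force: 0.0
```

>>> play_rows(commands=[{"x": 0,"y": 0,"z": -0.004,"twist": 0},{"x": 0,"y": 0,"z": -0.015,"twist": 0},{"x": 0,"y": 0,"z": -0.03,"twist": 0},{"x": 0,"y": 0,"z": -0.05,"twist": 0},{"x": 0,"y": 0,"z": -0.075,"twist": 0},{"x": 0,"y": 0,"z": -0.1,"twist": 0},{"x": 0,"y": 0,"z": -0.12,"twist": 0},{"x": 0,"y": 0,"z": -0.13,"twist": 0}])

```text
time: 48.7
tool_pos: [555.6, -266.7, 248.7]
tcp_rot: [3.138, -0.003, 0.294]
contact_force: [-0.0, -0.6, 0.6]
grip_width: 59.5
finger_force: 0.0
```

>>> play_rows(commands=[{"x": -0.005,"y": -0.01,"z": 0,"twist": 0},{"x": -0.015,"y": -0.035,"z": 0,"twist": 0},{"x": -0.025,"y": -0.07,"z": 0,"twist": 0},{"x": -0.03,"y": -0.11,"z": 0,"twist": 0},{"x": -0.03,"y": -0.15,"z": 0,"twist": 0},{"x": -0.03,"y": -0.18,"z": 0,"twist": 0},{"x": -0.03,"y": -0.2,"z": 0,"twist": 0},{"x": -0.03,"y": -0.2,"z": 0,"twist": 0}])

```text
time: 49.5
tool_pos: [467.5, -81.5, 245.9]
tcp_rot: [-3.141, 0.0, 0.296]
contact_force: [1.2, -0.4, -0.1]
grip_width: 59.6
finger_force: 0.0
```

Run:
```python
from h import *
from plant import bot
import cv2
t=bot.capture("top")["pixels"][:,:,::-1]; s=bot.capture("scene")["pixels"][:,:,::-1]
f=lambda x:cv2.resize(x,(400,400),interpolation=cv2.INTER_CUBIC)
cv2.imwrite("pics/fin.png",np.hstack([f(t[170:350,360:540]),f(s[120:300,10:190])]))
print(bot.get_obs()["finger_force"],bot.get_obs()["time"])
```

```text
0.0 49.6
```

View pics/fin.png

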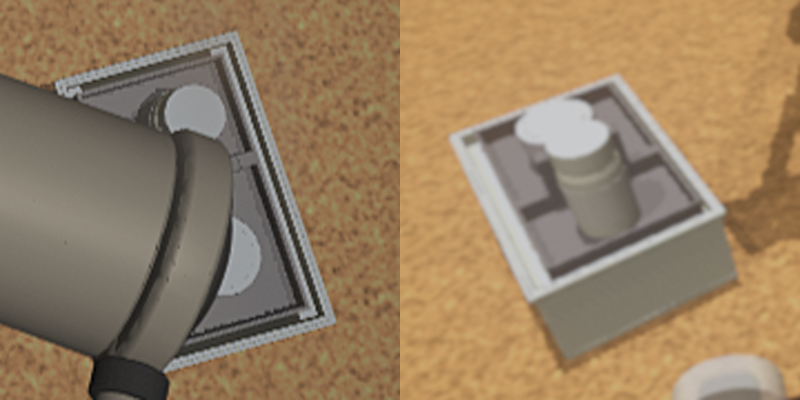

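The final views show the tray inside the box, with the bottle upright in the narrow well and the tin in the wide well, and the gripper clear of everything.

```bash
python3 -c "
from plant import bot
print(bot.close_job())"
```

```text
the job is handed in; nothing more can be done
None
```

The job is handed in at about 50 s of the 141 s: both cartons are in their bays, the tray is on the shoulders over them, and the tin and bottle stand upright in their wells. Everything is released and neither bystander was approached; the hand-in returned no verdict.

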